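# Fetch the hollowing tool from the sculptor's tool case

## Task

The clay torso is ready for hollowing: raise the lid of the plywood tool case by its steel pull tab and push it over past its balance point so that it stays open by itself, then lift out the loop tool (the one with the wire loop). Lay it down gently in the empty middle notch of the wooden tool rest, handle centred across both bars and the loop pointing the same way as the working ends of the tools beside it. Leave the case open, the other tools and things where they are, and do not touch the clay torso or its foam block.

Things in the scene. Friction and masses are not known exactly. Their poses are not given: they have to be found in the camera images.
- case: Plywood tool case, a clamshell box 212 mm (its x) by 224 mm (its y); base 74 mm high to the rim, walls 6 mm, floor 8 mm thick. Too heavy to shift. Origin: centre of its underside; x points from its front (the side with the pull tab) to its hinge side, z up.
- case_mid (a point): Handle middle of the case's middle tool place: case x 0, y -30, z 48 mm. Three tools lie side by side along case y, working ends to +y, at case x = -58, 0, +58 mm (which is where varies), on two toothed rails 10 mm wide at case y -72 and +12 mm (35 mm high, teeth to 55 mm). Between the rails fingers are free down to the floor. Axes as the case's.
- case_hinge (a point): Middle of the lid's hinge line, on the far top edge of the case base: case x = +106 mm, y = 0, z = 74 mm. The hinge line runs along case y. Axes as the case's.
- lid (a joint): Lid angle in rad: 0 shut, 1.75 fully back on its stop, rising as the front edge goes up and over towards the hinge side. Lid 212 by 224 mm, 28 mm deep, 0.35 to 0.6 kg, swings freely: it balances at about 1.4; short of that it falls shut, beyond it falls back on the stop and stays. Fully back, its top edge stands 285 mm (tab 295 mm) above the table, just behind the hinge line.
- lid_tab (a point): Middle of the lid's pull tab, a flat steel lip 80 mm wide (case y), 40 mm long, 4 mm thick, moving with the lid. Lid shut: it starts at the lid's top front edge (case x -106, z 102 mm) and slopes out and up, 55 degrees above level; this point is then at x -117, z 118 mm. Lift it from beneath or pinch it, fingers leaning about 35 degrees, pointing down and towards the hinge.
- loop_tool_c (a point): Middle of the handle of the loop tool, the hollowing tool with a pear-shaped steel wire loop. Round beech handle 26 mm thick, 120 mm long (60 mm each way from here), then a 20 mm ferrule and a loop 45 mm long, 43 mm wide; whole length 186 mm, about 90 g. On the handle's axis; x along its length towards the working end. It may be rolled about its length.
- loop_tool_head (a point): A point near the end of the loop tool's wire loop, 120 mm from the handle's middle, on the tool's axis.
- rest: Wooden tool rest: board 125 mm (its x) by 235 mm (its y), 10 mm thick, with two toothed bars 12 mm thick along y at x = -42 and +42 mm. Three notches at y = -64, 0, +64 mm: floors 34 mm above the table, flanks at 45 degrees to peaks 56 mm high. Other tools lie in the outer notches along x, working ends to +x; the middle one is empty. Origin: centre of underside. Too heavy to shift.
- rest_notch (a point): Where the middle of the loop tool's handle lies when it is in the rest's middle notch, across both bars: rest x = 0, y = 0, 47 mm above the table. Axes as the rest's.
- rasp_c (a point): Middle of the handle of the rasp (flat dark steel blade), in the case; same handle as the loop tool, whole length 185 mm; x along its length towards the working end. To be left in its place.
- scriber_c (a point): Middle of the handle of the scriber (tapering steel point), in the case; same handle as the loop tool, whole length 185 mm; x along its length towards the working end. To be left in its place.
- knife_c (a point): Middle of the 20 mm thick, 120 mm long handle of the knife (upright thin steel blade) in an outer notch of the rest; whole length 192 mm; x along its length towards the working end, 44 mm above the table.
- spatula_c (a point): Middle of the 20 mm thick, 120 mm long handle of the boxwood spatula in the other outer notch of the rest; whole length 190 mm; x along its length towards the working end, 44 mm above the table.
- torso_waist (a point): Centre of the open waist end of the leather-hard clay torso (140 mm wide there), which lies on a yellow foam block 280 by 240 by 60 mm at the left of the table. The torso runs 250 mm from here along this point's +x and rises to 245 mm above the table; this point is 130 mm up. Not to be touched, nor its foam.
- mallet: Wooden mallet lying on the table between case and rest: 215 mm long, head 75 by 50 by 50 mm towards its +x, handle to -x. Origin on the table.
- mug: White mug, 76 mm wide and 90 mm high, standing. Origin: centre of its foot.
- beater: Flat wooden clay beater with four thumb hollows, 200 (its x) by 32 by 22 mm, lying on the table. Origin: centre of its underside.
- slip_jar: Clear jar with white cap, 72 mm wide, 100 mm high, standing. Origin: centre of its foot.
- clay_block: Block of clay 130 (its x) by 90 by 70 mm. Origin: centre of its underside.
- sanding_block: Cork sanding block 110 (its x) by 60 by 30 mm. Origin: centre of its underside.

How it is judged:
By the outcome, as a careful person would: the job done as asked, in the order asked, and still so for the second after the job is handed in, with the robot touching nothing.
It also fails if it takes over 70 s, if anything falls off the work surface, if the arm or the gripper's body presses on something with over 40 N, if the wrist force passes 120 N, or if a joint passes its speed limit or range.

## Robot

A 6-joint arm with a two-finger parallel gripper is mounted at the origin on the work surface. World frame = base frame: x ahead of the robot, y to its left, z up, the work surface at z = 0. Lengths are in mm, angles in rad, forces in N, time in s.
With the tool pointing down it reaches from about 350 to 775 mm from the base axis. Payload 7.3 kg.
Tool frame: the origin (TCP) lies on the centre line of the jaws, within the pads' length; the fingertips stand 17 mm ahead of it and the grasp point (between the pads) lies 2 mm behind it; z points along the fingers, y is the line along which they close (so a half turn about z gives the same grasp; the last joint's range is limited). The gripper opens to 92 mm and grips with 3 to 60 N. Pads are 19 mm wide; open, the fingers measure 130 mm over their backs; the gripper's body (75 mm by 190 mm) begins 47 mm behind the grasp point.
Start: joints at [-1.395, 0.342, 1.524, -0, 1.275, -0.146], TCP at [166.067, -498.061, 243.741] pointing down, gripper open.
Joint ranges: [-2.53, 2.53], [-0.77, 2.02], [0.04, 2.7], [-1, 4.14], [0.28, 2.66], [-3.11, 3.11]. Speed limits (rad/s): [2.57, 2.57, 3.14, 3.14, 3.14, 3.14].

## Interface

Orientations are given as [roll, pitch, yaw] about the fixed x, y, z axes, in that order (R = Rz(yaw) Ry(pitch) Rx(roll)).
In Python, from plant import bot gives the robot as it stands. The module is installed in compiled form; this text tells all that it offers.
- The arm moves only by the shell command python3 -m pendant 'ROWS'. ROWS is JSON, a list of rows, each a list of 3 entries, a list of its own where there are three numbers: the shift along the world's x, y, z as a fraction of full scale, then the turn, a rotation vector about the world's x, y, z as a fraction of full scale, then the opening, from -1 (shut) to 1 (fully open), so that 0 is half open. In form: [[[tx, ty, tz], [rx, ry, rz], claw], ...]. A call has exactly 10 rows; each row shifts and turns the commanded pose from where the row before left it; what a row does not reach is not made up. Full scale, the value 1, is 30 mm for a shift and 0.12 rad for a turn. A row lasts 1/12 s, in which the tool goes at most 41.7 mm and 7.16 degrees, less where a joint would pass 70% of its speed; a pose out of reach is approached as far as the arm can. A call with a number of a shift or a turn outside -1 to 1 is refused whole. A call with a gripper value outside its range is refused whole. The fingers move at their own pace and stop on an object; the grip force is fixed at half the most. Time passes only in rows, so rows that do not move let the fingers close, or fill a call up. It gives the time, the measured TCP pose, the force, the opening and the grip force at its end, in the units of the state.
- bot.get_obs(): the state, without advancing time (a new reading comes with each control period).
- bot.capture(name): name is "scene" or "top"; returns the picture (420x560x3 uint8, blue, green, red); there is no depth.
- bot.camera_params(name): a dict with "fovy" (degrees; the focal length in pixels is half the picture's height over the tangent of half this angle, whatever the lens; pixels are square), "cx", "cy" (the principal point, pixels), "camera_from_world" (4x4, takes a point from world to camera coordinates). Camera axes: x right, y down, z forward; pixel columns grow to the right and rows downward; lengths in mm; the calibration is good to about 2 mm. A picture is of the moment at which its call begins. camera_params takes no time and is no camera call.
- bot.close_job(): hands the job in; it is judged then, once.
The state is a dict: "time": time; "joint_positions": joint angles; "dq": joint speeds; "tau": joint torques, N m; "tool_pos": TCP position; "tcp_rot": TCP orientation; "contact_force": force on the tool from outside, world axes, zero at the start; "moment": the same for the moment, N m; "grip_width": finger opening in mm; "finger_force": force on a finger pad.
Only numpy, scipy, OpenCV 4.12 (cv2) and the standard library are available. Lean on these libraries where they do the work, as an engineer would, in place of code of your own. Each camera call takes 0.05 s, during which the arm holds its last target. There are 200 camera calls.

## Working session

There is one attempt and no reset: what is moved stays moved. The work goes in short steps, Python scripts to look and compute and a shell command to move; the robot and the scene stay as the last step left them, time stands still between calls to the robot, and variables do not carry over. Pictures are saved under pics/ and viewed, at most 10 in all, crops included, and the job is handed in when it is done.

```bash
mkdir -p pics; cat > h.py <<'E'
import numpy as np, cv2
from plant import bot
def cam(n):
    p=bot.camera_params(n); f=210/np.tan(np.radians(p['fovy'])/2); return p,f,np.array(p['camera_from_world'])
def ray(n,u,v):
    p,f,T=cam(n); R=T[:3,:3]; o=-R.T@T[:3,3]
    d=R.T@np.array([(u-p['cx'])/f,(v-p['cy'])/f,1]); return o,d/np.linalg.norm(d)
def onz(n,u,v,z):
    o,d=ray(n,u,v); return o+d*(z-o[2])/d[2]
def proj(n,P):
    p,f,T=cam(n); c=T[:3,:3]@np.array(P)+T[:3,3]; return np.array([p['cx']+f*c[0]/c[2],p['cy']+f*c[1]/c[2]])
def tri(a,b):
    (o1,d1),(o2,d2)=ray(*a),ray(*b)
    s=np.linalg.lstsq(np.c_[d1,-d2],o2-o1,rcond=None)[0]
    p,q=o1+d1*s[0],o2+d2*s[1]; return (p+q)/2,np.linalg.norm(p-q)
E
python3 - <<'E'
from h import *
np.set_printoptions(precision=3,suppress=True)
for n in("scene","top"):
    cv2.imwrite(f"pics/{n}0.png",bot.capture(n)); p,f,T=cam(n); print(n,p['fovy'],p['cx'],p['cy'],f,T, -T[:3,:3].T@T[:3,3])
print(bot.get_obs())
E
```

```text
scene 46.603012312394185 280.29620114105063 215.0363430933933 487.5792630342792 [[   0.435    0.9     -0.012 -251.292]
 [   0.705   -0.349   -0.617 -335.752]
 [  -0.56     0.261   -0.787 1796.084]
 [   0.       0.       0.       1.   ]] [1351.253 -359.063 1202.907]
top 43.50273717800677 269.7624051575322 209.65488796689394 526.332628705229 [[   0.015   -1.       0.006  -15.8  ]
 [  -0.992   -0.016   -0.125  564.328]
 [   0.125   -0.004   -0.992 1709.434]
 [   0.       0.       0.       1.   ]] [ 346.332    0.835 1766.617]
{'time': 0.1, 'joint_positions': array([-1.395,  0.343,  1.525, -0.   ,  1.275, -0.146]), 'dq': array([ 0.002, -0.001, -0.002,  0.   , -0.   ,  0.   ]), 'tau': array([  0.002, -43.2  , -24.47 ,   0.072,   0.053,  -0.   ]), 'tool_pos': array([ 166.008, -497.723,  243.108]), 'tcp_rot': array([-3.14 , -0.   ,  0.322]), 'contact_force': array([ 0.203, -0.504,  0.751]), 'moment': array([ 0.038, -0.025,  0.009]), 'finger_force': 0.0, 'grip_width': 91.66638629202478}
```

View pics/scene0.png

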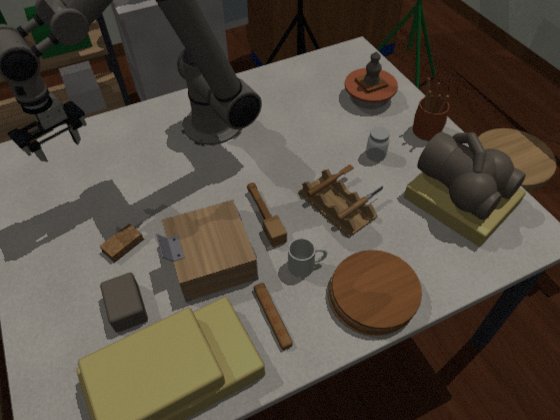

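View pics/top0.png

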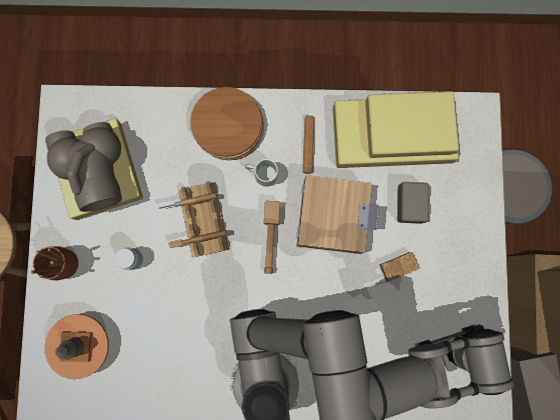

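The scene view shows the case around (210,250) with its tab at (172,248), and the rest at (340,200). In the top view the case spans about (300–377,176–252) with its tab at (367,215). The rest is at (205,218) with its tools' working ends to the left. I'll make a zoomed mosaic to get corners.

```bash
python3 - <<'E'
from h import *
a=bot.capture("top"); b=bot.capture("scene")
def c(i,u,v,w,h): return cv2.resize(i[v:v+h,u:u+w],(400,300),interpolation=cv2.INTER_CUBIC)
m=np.vstack([np.hstack([c(a,285,165,120,90),c(a,145,175,120,90)]),np.hstack([c(b,140,190,140,105),c(b,280,150,120,90)])])
cv2.imwrite("pics/m1.png",m)
E
```

```text
(no output)
```

View pics/m1.png

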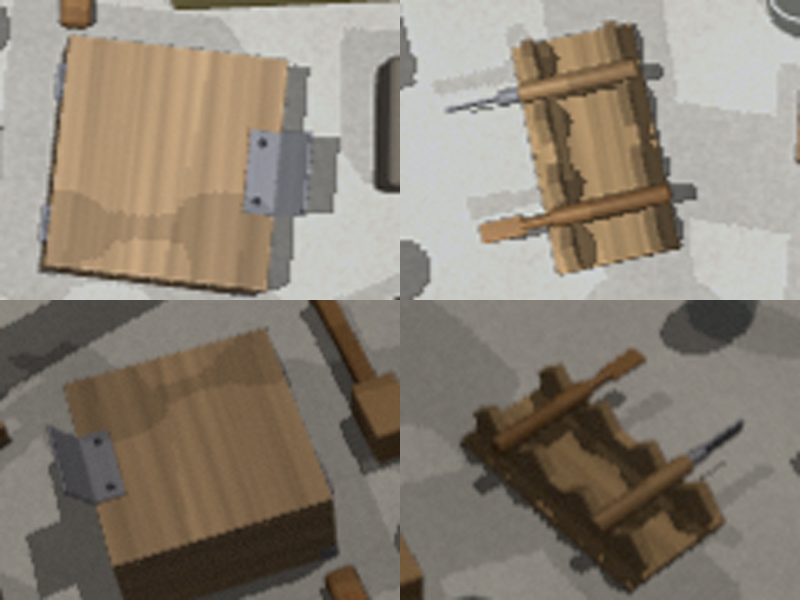

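```bash
python3 - <<'E'
from h import *
np.set_printoptions(precision=1,suppress=True)
t=lambda o,s,p:(o[0]+p[0]/s,o[1]+p[1]/s)
A=lambda p:("top",*t((285,165),10/3,p)); B=lambda p:("scene",*t((140,190),140*1/49,p))
C=lambda p:("top",*t((145,175),10/3,p)); D=lambda p:("scene",*t((280,150),10/3,p))
X=lambda n,a,b:(print(n,*tri(a,b)),tri(a,b)[0])[1]
hf=X("hingefar",A((70,37)),B((335,200))); ff=X("frontfar",A((288,60)),B((120,265)))
fn=X("frontnear",A((267,292)),B((65,83))); hn=X("hingenear",A((42,270)),B((268,28)))
X("tabfar",A((312,133)),B((63,195))); X("tabnear",A((306,214)),B((48,127)))
Q=np.array([hf,ff,fn,hn]); print("lid centre",Q.mean(0)); ex=(hf+hn-ff-fn)/2; ey=(hn+fn-hf-ff)/2
print(ex,np.linalg.norm(ex),np.degrees(np.arctan2(ex[1],ex[0])),ey,np.linalg.norm(ey),np.degrees(np.arctan2(ey[1],ey[0])))
P=[onz("top",*A(p)[1:],102) for p in((70,37),(288,60),(267,292),(42,270))]; print(np.array(P),np.mean(P,0))
kb=X("kbutt",C((238,70)),D((203,220)));kf=X("kfront",C((118,93)),D((290,165)))
sb=X("sbutt",C((268,195)),D((100,140)));sf=X("sfront",C((150,213)),D((190,80)))
for p in((112,45),(230,22),(282,248),(160,272)): print(onz("top",*C(p)[1:],10))
# handle axis by top view at z=44
for p in((238,70),(118,93),(268,195),(150,213)): print(onz("top",*C(p)[1:],46))
E
```

```text
hingefar [ 670.4 -118.    91. ] 8.764256709458982
frontfar [ 650.3 -326.3   96.7] 13.127474488310357
frontnear [ 425.7 -306.3   96.5] 9.19486298140631
hingenear [443.9 -93.1  88.9] 8.44184807297315
tabfar [ 574.7 -346.9  123.7] 5.176245643845547
tabnear [ 497.5 -337.9  129.5] 7.826106719465666
lid centre [ 547.6 -210.9   93.3]
[ 19.1 210.7  -6.7] 211.69011700699792 84.82204409608356 [-225.5   22.5   -1.1] 226.66210433302345 174.31226278088965
[[ 666.7 -121.3  102. ]
 [ 647.7 -331.6  102. ]
 [ 424.3 -309.8  102. ]
 [ 441.8  -96.3  102. ]] [ 545.1 -214.8  102. ]
kbutt [609.6 177.9  45.7] 16.837414609104215
kfront [583.9 293.1  35. ] 6.996270596210741
sbutt [484.5 142.5  44.9] 11.227623500555323
sfront [463.3 254.   53.9] 5.996238351150832
[634.7 302.   10. ]
[660.3 183.2  10. ]
[432.1 124.7  10. ]
[406.3 245.7  10. ]
[605.8 170.2  46. ]
[580.8 288.1  46. ]
[482.1 137.2  46. ]
[462.6 252.4  46. ]
```

Case centre is about (545,-215) with yaw 85°, and the rest's middle notch is about (533,212) with yaw about 103°. The height residual points to a slight scene-camera bias, so I'll check that against the gripper. Now I move in front of the tab, closing the fingers and leaning 35°.

```bash
python3 -m pendant '[[[0.6,0.13,0.02],[0,0,-0.345],-1],[[0.6,0.13,0.02],[0,0,-0.345],-1],[[0.6,0.13,0.02],[0,0,-0.345],-1],[[0.6,0.13,0.02],[0,0,-0.345],-1],[[0.6,0.13,0.02],[0,0,-0.345],-1],[[0.6,0.13,0.02],[0,0,-0.345],-1],[[0.6,0.13,0.02],[0,0,-0.345],-1],[[0.6,0.13,0.02],[0,0,-0.345],-1],[[0.6,0.13,0.02],[0,0,-0.345],-1],[[0.6,0.13,0.02],[0,0,-0.345],-1]]'
python3 -m pendant '[[[0.6,0.13,0.02],[0.508,-0.046,0],-1],[[0.6,0.13,0.02],[0.508,-0.046,0],-1],[[0.6,0.13,0.02],[0.508,-0.046,0],-1],[[0.6,0.13,0.02],[0.508,-0.046,0],-1],[[0.6,0.13,0.02],[0.508,-0.046,0],-1],[[0.6,0.13,0.02],[0.508,-0.046,0],-1],[[0.6,0.13,0.02],[0.508,-0.046,0],-1],[[0.6,0.13,0.02],[0.508,-0.046,0],-1],[[0.6,0.13,0.02],[0.508,-0.046,0],-1],[[0.6,0.13,0.02],[0.508,-0.046,0],-1]]'
python3 - <<'E'
from h import *
from scipy.spatial.transform import Rotation as R
a=bot.capture("top"); b=bot.capture("scene"); o=bot.get_obs(); print(o['joint_positions'],o['tool_pos'],o['tcp_rot'],o['time'])
M=R.from_euler('xyz',o['tcp_rot']).as_matrix(); print(M.round(3)); tip=o['tool_pos']+17*M[:,2]
def c(n,i,u,v,w,h):
    i=i.copy()
    r=cv2.resize(i[v:v+h,u:u+w],(400,300),interpolation=cv2.INTER_CUBIC)
    p=(proj(n,tip)+.5-[u,v])*400/w; cv2.circle(r,tuple(int(k) for k in p),3,(0,0,255),1); return r
cv2.imwrite("pics/m2.png",np.hstack([c("top",a,300,160,160,120),c("scene",b,100,150,160,120)]))
E
```

```text
time: 1.03
tool_pos: [346.9, -458.7, 249.5]
tcp_rot: [-3.141, 0.0, -0.094]
contact_force: [-0.0, 0.2, -0.5]
grip_width: 29.8
finger_force: 0.0
time: 1.87
tool_pos: [526.7, -419.9, 255.5]
tcp_rot: [-2.527, 0.002, -0.092]
contact_force: [0.6, -0.6, -0.7]
grip_width: 0.5
finger_force: 0.0
[-0.95590869  0.91000756  0.63396687  0.43438489  2.05378229  0.82111352] [ 527.34066891 -419.74254962  251.73133374] [-2.52445453  0.00418434 -0.09077076] 1.9667
[[ 0.996 -0.076  0.049]
 [-0.091 -0.812  0.577]
 [-0.004 -0.579 -0.816]]
```

View pics/m2.png

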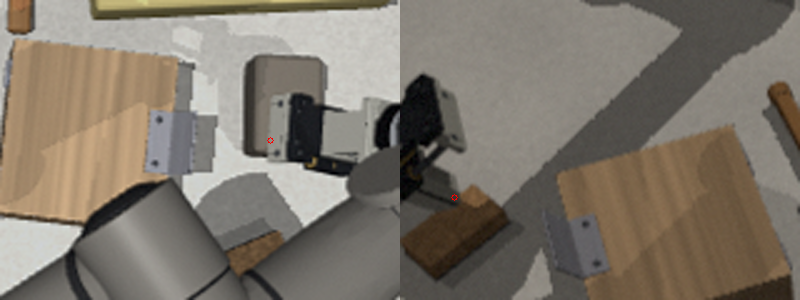

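The scene view shows the closed fingers near the projected tip marker at (455,197), so the calibration agrees. In the top view the gripper body hides the fingers. Next I descend in front of the tab and slide in underneath it.

```bash
python3 -m pendant '[[[0.02,0.05,-0.48],[0,0,0],-1],[[0.02,0.05,-0.48],[0,0,0],-1],[[0.02,0.05,-0.48],[0,0,0],-1],[[0.02,0.05,-0.48],[0,0,0],-1],[[0.02,0.05,-0.48],[0,0,0],-1],[[0.02,0.05,-0.48],[0,0,0],-1],[[0.02,0.05,-0.48],[0,0,0],-1],[[0.02,0.05,-0.48],[0,0,0],-1],[[0.02,0.05,-0.48],[0,0,0],-1],[[0.02,0.05,-0.48],[0,0,0],-1]]'
python3 -m pendant '[[[0,0.17,0],[0,0,0],-1],[[0,0.17,0],[0,0,0],-1],[[0,0.17,0],[0,0,0],-1],[[0,0.17,0],[0,0,0],-1],[[0,0.17,0],[0,0,0],-1],[[0,0.1,0.07],[0,0,0],-1],[[0,0.1,0.07],[0,0,0],-1],[[0,0.1,0.07],[0,0,0],-1],[[0,0.1,0.07],[0,0,0],-1],[[0,0.1,0.07],[0,0,0],-1]]'
python3 - <<'E'
from h import *
a=bot.capture("top"); b=bot.capture("scene"); print(bot.get_obs()['contact_force'])
def c(i,u,v,w,h): return cv2.resize(i[v:v+h,u:u+w],(400,400),interpolation=cv2.INTER_CUBIC)
cv2.imwrite("pics/m3.png",np.hstack([c(a,330,170,100,100),c(b,110,190,100,100)]))
E
```

```text
time: 2.8
tool_pos: [531.2, -405.3, 111.6]
tcp_rot: [-2.532, 0.001, -0.092]
contact_force: [0.1, 0.3, 0.2]
grip_width: 0.4
finger_force: 0.0
time: 3.63
tool_pos: [532.1, -364.4, 122.6]
tcp_rot: [-2.53, 0.001, -0.092]
contact_force: [-0.9, -0.4, 1.0]
grip_width: 0.4
finger_force: 0.0
[0.19118503 0.28208737 0.40648949]
```

View pics/m3.png

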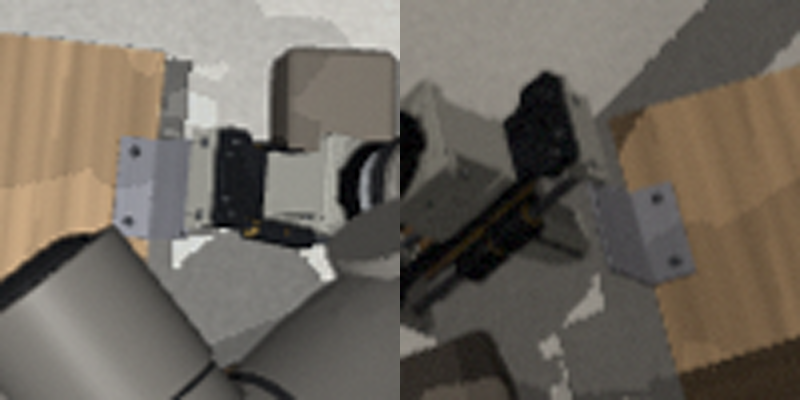

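The finger sits just in front of the tab with no force on it. The tab is at about (605,225) in the right tile and the fingertip at (585,250). Now I start the arc.

```bash
python3 -m pendant '[[[0,0.07,0],[0,0,0],-1],[[0,0.07,0],[0,0,0],-1],[[0.01,0.13,0.45],[0,0,0],-1],[[0.01,0.13,0.45],[0,0,0],-1],[[0.01,0.16,0.43],[0,0,0],-1],[[0.01,0.17,0.42],[0,0,0],-1],[[0.02,0.19,0.41],[0,0,0],-1],[[0.02,0.2,0.33],[0,0,0],-1],[[0.02,0.21,0.32],[0,0,0],-1],[[0.02,0.22,0.31],[0,0,0],-1]]'
python3 - <<'E'
from h import *
a=bot.capture("top"); b=bot.capture("scene"); print(bot.get_obs()['contact_force'])
def c(i,u,v,w,h): return cv2.resize(i[v:v+h,u:u+w],(400,300),interpolation=cv2.INTER_CUBIC)
cv2.imwrite("pics/m4.png",np.hstack([c(a,220,120,240,180),c(b,60,120,240,180)]))
E
```

```text
time: 4.57
tool_pos: [535.6, -320.6, 219.3]
tcp_rot: [-2.537, -0.003, -0.094]
contact_force: [-3.1, -15.2, 7.8]
grip_width: 0.6
finger_force: 8.2
[ -3.68529028 -12.41417405   7.38844588]
```

View pics/m4.png

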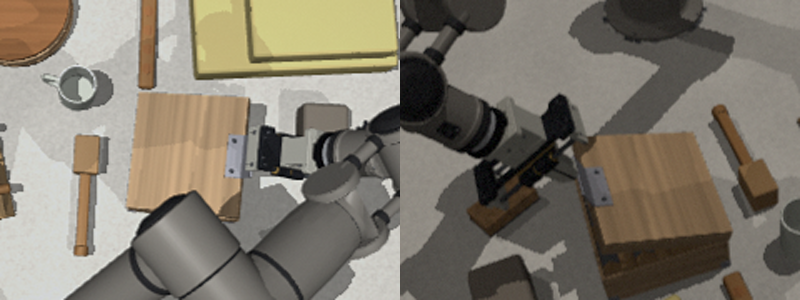

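The lid has risen to about 0.4 rad, with the finger on the tab at (235,155) in the top view. The elbow is well clear, so I continue along the arc.

```bash
python3 -m pendant '[[[0.02,0.25,0.3],[0,0,0],-1],[[0.02,0.25,0.29],[0,0,0],-1],[[0.02,0.26,0.28],[0,0,0],-1],[[0.03,0.28,0.26],[0,0,0],-1],[[0.03,0.29,0.25],[0,0,0],-1],[[0.03,0.3,0.23],[0,0,0],-1],[[0.02,0.24,0.17],[0,0,0],-1],[[0.02,0.245,0.155],[0,0,0],-1],[[0.02,0.25,0.145],[0,0,0],-1],[[0.02,0.25,0.135],[0,0,0],-1]]'
python3 -m pendant '[[[0.02,0.26,0.125],[0,0,0],-1],[[0.02,0.265,0.115],[0,0,0],-1],[[0.02,0.265,0.11],[0,0,0],-1],[[0.02,0.27,0.1],[0,0,0],-1],[[0.02,0.275,0.09],[0,0,0],-1],[[0.02,0.275,0.075],[0,0,0],-1],[[0.02,0.28,0.065],[0,0,0],-1],[[0.02,0.28,0.055],[0,0,0],-1],[[0.02,0.2,0.03],[0,0,0],-1],[[0.02,0.15,0.02],[0,0,0],-1]]'
python3 - <<'E'
from h import *
a=bot.capture("top"); b=bot.capture("scene"); print(bot.get_obs()['contact_force'])
def c(i,u,v,w,h): return cv2.resize(i[v:v+h,u:u+w],(400,300),interpolation=cv2.INTER_CUBIC)
cv2.imwrite("pics/m5.png",np.hstack([c(a,220,120,240,180),c(b,60,120,240,180)]))
E
```

```text
time: 5.5
tool_pos: [542.8, -240.3, 286.6]
tcp_rot: [-2.534, -0.005, -0.093]
contact_force: [0.3, -3.7, 3.6]
grip_width: 0.2
finger_force: 2.3
time: 6.33
tool_pos: [548.5, -162.8, 306.2]
tcp_rot: [-2.529, 0.001, -0.091]
contact_force: [-0.0, -1.4, 3.7]
grip_width: 0.6
finger_force: 1.8
[-0.0457451  -1.01990974  0.98695779]
```

View pics/m5.png

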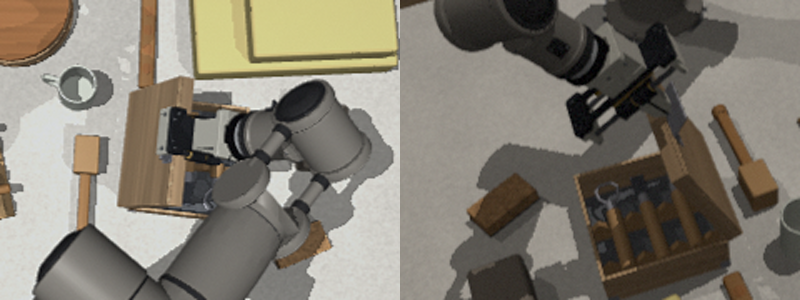

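The lid stands at about 1.2 rad, and the scene view shows the loop tool in the front place, its loop at (608,190). I push past the balance point.

```bash
python3 -m pendant '[[[0.02,0.27,0.02],[0,0,0],-1],[[0.02,0.27,0.01],[0,0,0],-1],[[0.02,0.27,0],[0,0,0],-1],[[0.02,0.27,0],[0,0,0],-1],[[0.02,0.25,-0.02],[0,0,0],-1],[[0.02,0.25,-0.02],[0,0,0],-1],[[0.02,0.25,-0.03],[0,0,0],-1],[[0.02,0.25,-0.04],[0,0,0],-1],[[0.02,0.25,-0.05],[0,0,0],-1],[[0.02,0.25,-0.05],[0,0,0],-1]]'
python3 -m pendant '[[[0,0,0],[0,0,0],-1],[[0,0,0],[0,0,0],-1],[[0,-0.3,0.2],[0,0,0],-1],[[0,-0.5,0.2],[0,0,0],-1],[[0,-0.6,0.2],[-0.508,0.046,0],-1],[[0,-0.7,0.2],[-0.508,0.046,0],-1],[[0,-0.7,0.2],[-0.508,0.046,0],-1],[[0,-0.7,0.2],[-0.508,0.046,0],-1],[[0,-0.7,0.1],[-0.508,0.046,0],-1],[[0,-0.7,0],[-0.508,0.046,0],-1]]'
python3 -m pendant '[[[0,-0.7,0],[-0.508,0.046,0],0.6],[[0,-0.7,0],[-0.508,0.046,0],0.6],[[0,-0.7,0],[-0.508,0.046,0],0.6],[[0,-0.7,0],[-0.508,0.046,0],0.6],[[0,0,0],[0,0,0],0.6],[[0,0,0],[0,0,0],0.6],[[0,0,0],[0,0,0],0.6],[[0,0,0],[0,0,0],0.6],[[0,0,0],[0,0,0],0.6],[[0,0,0],[0,0,0],0.6]]'
python3 - <<'E'
from h import *
a=bot.capture("top"); b=bot.capture("scene"); print(bot.get_obs()['contact_force'])
cv2.imwrite("pics/t6.png",a); cv2.imwrite("pics/s6.png",b)
def c(i,u,v,w,h): return cv2.resize(i[v:v+h,u:u+w],(400,400),interpolation=cv2.INTER_CUBIC)
cv2.imwrite("pics/m6.png",np.hstack([c(a,280,160,120,120),c(b,140,170,130,130)]))
E
```

```text
time: 7.27
tool_pos: [554.8, -85.3, 301.4]
tcp_rot: [-2.528, -0.0, -0.091]
contact_force: [0.3, 2.0, 8.7]
grip_width: 0.3
finger_force: 4.2
time: 8.1
tool_pos: [554.6, -235.5, 340.5]
tcp_rot: [-2.901, -0.001, -0.093]
contact_force: [0.2, -0.0, -0.8]
grip_width: 0.4
finger_force: 0.0
time: 8.93
tool_pos: [554.6, -317.2, 339.5]
tcp_rot: [-3.141, 0.0, -0.092]
contact_force: [0.2, -0.6, -0.3]
grip_width: 62.3
finger_force: 0.0
[ 0.14290553 -0.10312373  0.17040517]
```

View pics/m6.png

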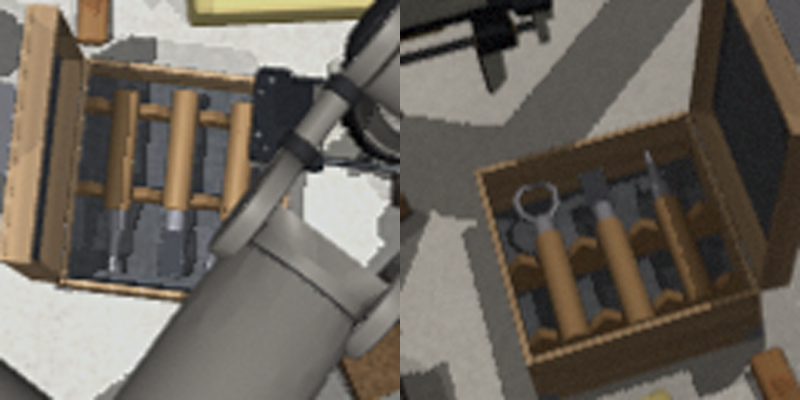

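The lid stays open on its stop. The loop tool is in the front place: scene tile (560,280) with its loop at (537,203), and its handle partly visible in the top tile at (240,130). The rasp is in the middle and the scriber at the hinge side. Now I measure.

```bash
python3 - <<'E'
from h import *
np.set_printoptions(precision=1,suppress=True)
A=lambda p:("top",280+p[0]*.3-.35,160+p[1]*.3-.35); B=lambda p:("scene",140+p[0]*.325-.34,170+p[1]*.325-.34)
for n,t,s in (("rasp butt",(183,90),(234,318)),("rasp front",(177,208),(203,217)),("scr butt",(126,90),(295,298)),("scr front",(119,205),(260,200)),("loop butt",(243,98),(172,335)),):
    print(n,onz(*A(t),48),onz(*B(s),48),*tri(A(t),B(s)))
print("loop front/loop scene",onz(*B((147,228)),48),onz(*B((137,203)),48))
for p in((89,60),(250,78),(62,283)): print("rim",onz(*A(p),74))
for p in ((78,178),(132,360),(362,290)): print("rim sc",onz(*B(p),74))
E
```

```text
rasp butt [ 643.2 -220.1   48. ] [ 633.7 -224.7   48. ] [ 640.6 -222.4   57.1] 7.148885274636751
rasp front [ 525.3 -214.2   48. ] [ 517.2 -210.9   48. ] [ 524.3 -212.6   58.1] 0.7910575118804725
scr butt [ 642.3 -163.5   48. ] [ 638.5 -167.5   48. ] [ 641.  -165.6   50.8] 5.007997868523184
scr front [ 527.3 -157.1   48. ] [ 522.6 -155.3   48. ] [ 526.7 -156.4   53.8] 0.1762502119228579
loop butt [ 636.1 -279.8   48. ] [ 625.8 -280.7   48. ] [ 633.7 -279.7   59.6] 3.724692081282433
loop front/loop scene [ 505.7 -262.5   48. ] [ 474.1 -261.6   48. ]
rim [ 667.  -124.6   74. ]
rim [ 651.7 -282.5   74. ]
rim [ 448.1 -100.    74. ]
rim sc [ 441.5 -304.2   74. ]
rim sc [ 650.4 -321.8   74. ]
rim sc [ 673.1 -115.2   74. ]
```

The heights are consistent: handle tops come out at about 55–60. The loop tool's handle middle is near (579,-275), with its axis at z≈48. I go above it with a 35 mm opening and look.

```bash
python3 -m pendant '[[[0.08,0.144,-0.65],[0,0,0],-0.24],[[0.08,0.144,-0.65],[0,0,0],-0.24],[[0.08,0.144,-0.65],[0,0,0],-0.24],[[0.08,0.144,-0.65],[0,0,0],-0.24],[[0.08,0.144,-0.65],[0,0,0],-0.24],[[0.08,0.144,-0.65],[0,0,0],-0.24],[[0.08,0.144,-0.65],[0,0,0],-0.24],[[0.08,0.144,-0.65],[0,0,0],-0.24],[[0.08,0.144,-0.65],[0,0,0],-0.24],[[0.08,0.144,-0.65],[0,0,0],-0.24]]'
python3 - <<'E'
from h import *
from scipy.spatial.transform import Rotation as R
a=bot.capture("top"); b=bot.capture("scene"); o=bot.get_obs(); print(o['tool_pos'],o['tcp_rot'],o['grip_width'])
M=R.from_euler('xyz',o['tcp_rot']).as_matrix(); w=o['grip_width']/2
def c(n,i,u,v,w_,h):
    r=cv2.resize(i[v:v+h,u:u+w_],(400,400),interpolation=cv2.INTER_CUBIC)
    def d(P,col): cv2.circle(r,tuple(int(k) for k in (proj(n,P)+.5-[u,v])*400/w_),3,col,1)
    for s in(-1,1): d(o['tool_pos']+M@[0,s*w,17],(0,0,255))
    for s in(-1,1): d([579-s*60*.996,-275+s*60*.09,48],(0,255,0))
    return r
cv2.imwrite("pics/m7.png",np.hstack([c("top",a,300,160,100,100),c("scene",b,140,170,130,130)]))
E
```

```text
time: 9.87
tool_pos: [578.7, -274.1, 143.6]
tcp_rot: [-3.142, -0.0, -0.092]
contact_force: [-0.1, -0.4, -0.6]
grip_width: 35.0
finger_force: 0.0
[ 577.16885508 -272.66957668  140.9879245 ] [-3.13824244  0.00608279 -0.09142382] 34.62216739345361
```

View pics/m7.png

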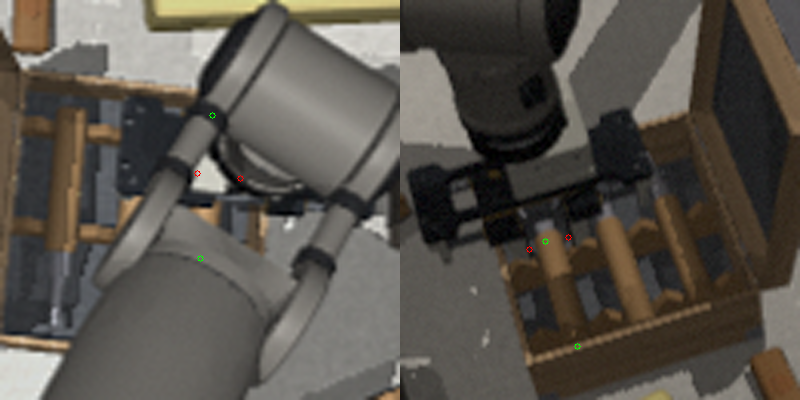

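In the scene view both finger markers (529,249) and (568,237) straddle the loop handle. The scene camera has a constant bias of about 3 px downwards, the same for the markers and the handle. I descend.

```bash
python3 -m pendant '[[[0,-0.02,-0.4],[0,0,0],-0.24],[[0,0,-0.4],[0,0,0],-0.24],[[0,0,-0.4],[0,0,0],-0.24],[[0,0,-0.4],[0,0,0],-0.24],[[0,0,-0.3],[0,0,0],-0.24],[[0,0,-0.3],[0,0,0],-0.24],[[0,0,-0.3],[0,0,0],-0.24],[[0,0,-0.2],[0,0,0],-0.24],[[0,0,0],[0,0,0],-0.24],[[0,0,0],[0,0,0],-0.24]]'
```

```text
time: 10.8
tool_pos: [578.5, -275.0, 63.2]
tcp_rot: [-3.142, 0.0, -0.092]
contact_force: [0.1, -0.2, 0.6]
grip_width: 35.1
finger_force: 0.0
```

```bash
python3 -m pendant '[[[0,0,-0.15],[0,0,0],-0.24],[[0,0,-0.15],[0,0,0],-0.24],[[0,0,-0.15],[0,0,0],-0.24],[[0,0,-0.1],[0,0,0],-0.24],[[0,0,0],[0,0,0],-0.24],[[0,0,0],[0,0,0],-1],[[0,0,0],[0,0,0],-1],[[0,0,0],[0,0,0],-1],[[0,0,0],[0,0,0],-1],[[0,0,0],[0,0,0],-1]]'
python3 -m pendant '[[[0,0,0],[0,0,0],-1],[[0,0,0.05],[0,0,0],-1],[[0,0,0.1],[0,0,0],-1],[[0,0,0.2],[0,0,0],-1],[[0,0,0.3],[0,0,0],-1],[[0,0,0.3],[0,0,0],-1],[[0,0,0.3],[0,0,0],-1],[[0,0,0.4],[0,0,0],-1],[[0,0,0.4],[0,0,0],-1],[[0,0,0.4],[0,0,0],-1]]'
```

```text
time: 11.63
tool_pos: [578.6, -275.1, 47.0]
tcp_rot: [3.141, -0.0, -0.092]
contact_force: [0.3, -0.5, -0.8]
grip_width: 25.6
finger_force: 30.0
time: 12.47
tool_pos: [578.7, -275.1, 122.1]
tcp_rot: [3.141, -0.001, -0.092]
contact_force: [0.5, -1.0, -1.0]
grip_width: 25.0
finger_force: 30.0
```

Gripped, with width 25 mm and a steady 30 N. I rise above the lid height, and use the unobstructed first top picture to refine the rest's pose.

```bash
python3 -m pendant '[[[0,0,0.77],[0,0,0],-1],[[0,0,0.77],[0,0,0],-1],[[0,0,0.77],[0,0,0],-1],[[0,0,0.77],[0,0,0],-1],[[0,0,0.77],[0,0,0],-1],[[0,0,0.77],[0,0,0],-1],[[0,0,0.77],[0,0,0],-1],[[0,0,0.77],[0,0,0],-1],[[0,0,0.77],[0,0,0],-1],[[0,0,0.77],[0,0,0],-1]]'
python3 - <<'E'
from h import *
np.set_printoptions(precision=1,suppress=True)
a=cv2.imread("pics/top0.png"); hsv=cv2.cvtColor(a,cv2.COLOR_BGR2HSV)
m=((hsv[...,0]<25)&(hsv[...,1]>70)).astype(np.uint8); k=np.zeros_like(m); k[175:262,155:242]=1; m*=k
U=4; big=cv2.resize(m*255,None,fx=U,fy=U,interpolation=cv2.INTER_LINEAR)>127; big=big.astype(np.uint8)
op=cv2.morphologyEx(cv2.morphologyEx(big,cv2.MORPH_CLOSE,np.ones((17,17))),cv2.MORPH_OPEN,cv2.getStructuringElement(cv2.MORPH_ELLIPSE,(61,61)))
c=max(cv2.findContours(op,0,2)[0],key=cv2.contourArea); box=cv2.boxPoints(cv2.minAreaRect(c))
P=np.array([onz("top",(x+.5)/U-.5,(y+.5)/U-.5,35)[:2] for x,y in box]); print("box",P,P.mean(0))
for i in range(4):
    d=P[(i+1)%4]-P[i]; print(np.linalg.norm(d),np.degrees(np.arctan2(d[1],d[0]))%90)
# handles: more saturated / redder than board
for nm,(x0,x1,y0,y1) in dict(knife=(180,218,188,210),spat=(183,230,226,250)).items():
    r=hsv[y0:y1,x0:x1].reshape(-1,3).astype(float); mm=m[y0:y1,x0:x1].ravel()>0
    print(nm,np.percentile(r[mm],[5,25,50,75,95],axis=0))
o=bot.get_obs(); print(o['joint_positions'],o['tool_pos'])
E
```

```text
time: 13.3
tool_pos: [578.1, -274.7, 353.8]
tcp_rot: [3.141, -0.001, -0.092]
contact_force: [0.6, -1.0, -1.1]
grip_width: 25.2
finger_force: 30.0
box [[629.7 302.2]
 [657.7 178. ]
 [431.4 125.9]
 [404.5 248.3]] [530.8 213.6]
127.31813490727087 12.67624010567063
232.15020483646404 12.95590338373978
125.2921112900991 12.435955827697128
231.64355523044492 13.457936695638159
knife [[ 16.   98.   75.2]
 [ 16.  100.  102. ]
 [ 17.  102.  137. ]
 [ 17.  106.  160. ]
 [ 18.  114.  177.8]]
spat [[ 15.   98.   75.5]
 [ 16.  100.  100. ]
 [ 17.  102.  130. ]
 [ 17.  116.  161.8]
 [ 18.  136.  174. ]]
[-0.6  0.5  0.9 -0.   1.7  1.1] [ 578.1 -274.7  353.8]
```

The rest has yaw 102.9° and centre about (532,213). Turning the tool to that yaw in this grasp would take joint 6 to about 3.16, past its 3.11 limit. So I put the tool back into its place, turn the hand half round and grasp again.

```bash
python3 -m pendant '[[[0,0,-0.95],[0,0,0],-1],[[0,0,-0.95],[0,0,0],-1],[[0,0,-0.95],[0,0,0],-1],[[0,0,-0.95],[0,0,0],-1],[[0,0,-0.95],[0,0,0],-1],[[0,0,-0.95],[0,0,0],-1],[[0,0,-0.95],[0,0,0],-1],[[0,0,-0.95],[0,0,0],-1],[[0,0,-0.6],[0,0,0],-1],[[0,0,-0.4],[0,0,0],-1]]'
python3 -m pendant '[[[0.02,-0.01,-0.3],[0,0,0],-1],[[0,0,-0.3],[0,0,0],-1],[[0,0,-0.3],[0,0,0],-1],[[0,0,-0.25],[0,0,0],-1],[[0,0,-0.2],[0,0,0],-1],[[0,0,-0.15],[0,0,0],-1],[[0,0,-0.06],[0,0,0],-1],[[0,0,-0.04],[0,0,0],-1],[[0,0,0],[0,0,0],-1],[[0,0,0],[0,0,0],-1]]'
```

```text
time: 14.13
tool_pos: [577.7, -274.5, 91.7]
tcp_rot: [-3.14, 0.003, -0.092]
contact_force: [0.2, 0.3, -0.9]
grip_width: 25.3
finger_force: 30.0
time: 14.97
tool_pos: [579.1, -275.3, 46.9]
tcp_rot: [3.141, -0.0, -0.092]
contact_force: [-3.8, 2.2, 6.3]
grip_width: 25.0
finger_force: 30.0
```

Back in its place with slight contact. I open, rise and turn +π.

```bash
python3 -m pendant '[[[0,0,0],[0,0,0],-0.24],[[0,0,0],[0,0,0],-0.24],[[0,0,0],[0,0,0],-0.24],[[0,0,0],[0,0,0],-0.24],[[0,0,0.2],[0,0,0],-0.24],[[0,0,0.4],[0,0,0],-0.24],[[0,0,0.5],[0,0,0],-0.24],[[0,0,0.5],[0,0,0],-0.24],[[0,0,0.5],[0,0,0],-0.24],[[0,0,0.3],[0,0,0],-0.24]]'
for i in 1 2; do python3 -m pendant '[[[0,0,0],[0,0,0.97],-0.24],[[0,0,0],[0,0,0.97],-0.24],[[0,0,0],[0,0,0.97],-0.24],[[0,0,0],[0,0,0.97],-0.24],[[0,0,0],[0,0,0.97],-0.24],[[0,0,0],[0,0,0.97],-0.24],[[0,0,0],[0,0,0.97],-0.24],[[0,0,0],[0,0,0.97],-0.24],[[0,0,0],[0,0,0.97],-0.24],[[0,0,0],[0,0,0.97],-0.24]]'; done
python3 -m pendant '[[[0,0,0],[0,0,0.97],-0.24],[[0,0,0],[0,0,0.97],-0.24],[[0,0,0],[0,0,0.97],-0.24],[[0,0,0],[0,0,0.97],-0.24],[[0,0,0],[0,0,0.97],-0.24],[[0,0,0],[0,0,0.97],-0.24],[[0,0,0],[0,0,0.97],-0.24],[[0,0,0],[0,0,0],-0.24],[[0,0,0],[0,0,0],-0.24],[[0,0,0],[0,0,0],-0.24]]'
python3 -c "
from h import *
print(bot.get_obs()['joint_positions'])"
```

```text
time: 15.8
tool_pos: [580.0, -275.8, 120.4]
tcp_rot: [3.14, -0.003, -0.092]
contact_force: [0.6, 0.0, 0.6]
grip_width: 34.9
finger_force: 0.0
time: 16.63
tool_pos: [579.3, -275.4, 118.1]
tcp_rot: [3.141, 0.0, 1.078]
contact_force: [-0.1, -0.3, 0.7]
grip_width: 35.1
finger_force: 0.0
time: 17.47
tool_pos: [579.2, -275.4, 118.1]
tcp_rot: [3.141, 0.0, 2.242]
contact_force: [-0.0, -0.2, -0.1]
grip_width: 34.6
finger_force: 0.0
time: 18.3
tool_pos: [579.2, -275.3, 117.7]
tcp_rot: [-3.142, 0.0, 3.047]
contact_force: [0.1, -0.2, 0.5]
grip_width: 35.0
finger_force: 0.0
[-5.63161973e-01  6.64740384e-01  1.34214807e+00  1.33533175e-04
  1.13442568e+00 -2.03966751e+00]
```

```bash
python3 -m pendant '[[[0,0,-0.4],[0,0,0],-0.24],[[0,0,-0.4],[0,0,0],-0.24],[[0,0,-0.4],[0,0,0],-0.24],[[0,0,-0.4],[0,0,0],-0.24],[[0,0,-0.3],[0,0,0],-0.24],[[0,0,-0.25],[0,0,0],-0.24],[[0,0,-0.15],[0,0,0],-0.24],[[0,0,-0.06],[0,0,0],-0.24],[[0,0,0],[0,0,0],-0.24],[[0,0,0],[0,0,0],-1]]'
python3 -m pendant '[[[0,0,0],[0,0,0],-1],[[0,0,0],[0,0,0],-1],[[0,0,0],[0,0,0],-1],[[0,0,0],[0,0,0],-1],[[0,0,0],[0,0,0],-1],[[0,0,0],[0,0,0],-1],[[0,0,0.1],[0,0,0],-1],[[0,0,0.2],[0,0,0],-1],[[0,0,0.3],[0,0,0],-1],[[0,0,0.4],[0,0,0],-1]]'
python3 -m pendant '[[[0,0,0.5],[0,0,0],-1],[[0,0,0.9],[0,0,0],-1],[[0,0,0.95],[0,0,0],-1],[[0,0,0.95],[0,0,0],-1],[[0,0,0.95],[0,0,0],-1],[[0,0,0.95],[0,0,0],-1],[[0,0,0.95],[0,0,0],-1],[[0,0,0.95],[0,0,0],-1],[[0,0,0.95],[0,0,0],-1],[[0,0,0.95],[0,0,0],-1]]'
```

```text
time: 19.13
tool_pos: [579.5, -275.5, 47.0]
tcp_rot: [-3.141, 0.001, 3.051]
contact_force: [-0.2, 0.1, 0.5]
grip_width: 31.7
finger_force: 0.0
time: 19.97
tool_pos: [578.6, -275.0, 76.7]
tcp_rot: [3.141, -0.002, 3.051]
contact_force: [0.5, -0.2, -1.2]
grip_width: 25.2
finger_force: 30.0
time: 20.8
tool_pos: [578.6, -274.9, 349.5]
tcp_rot: [-3.141, 0.001, 3.051]
contact_force: [-0.3, 0.5, -0.8]
grip_width: 24.9
finger_force: 30.0
```

```bash
for i in 1 2; do python3 -m pendant '[[[-0.078,0.813,0],[0,0,-0.523],-1],[[-0.078,0.813,0],[0,0,-0.523],-1],[[-0.078,0.813,0],[0,0,-0.523],-1],[[-0.078,0.813,0],[0,0,-0.523],-1],[[-0.078,0.813,0],[0,0,-0.523],-1],[[-0.078,0.813,0],[0,0,-0.523],-1],[[-0.078,0.813,0],[0,0,-0.523],-1],[[-0.078,0.813,0],[0,0,-0.523],-1],[[-0.078,0.813,0],[0,0,-0.523],-1],[[-0.078,0.813,0],[0,0,-0.523],-1]]'; done
python3 -m pendant '[[[0,0,-0.7],[0,0,0],-1],[[0,0,-0.7],[0,0,0],-1],[[0,0,-0.7],[0,0,0],-1],[[0,0,-0.7],[0,0,0],-1],[[0,0,-0.7],[0,0,0],-1],[[0,0,-0.7],[0,0,0],-1],[[0,0,-0.7],[0,0,0],-1],[[0,0,-0.7],[0,0,0],-1],[[0,0,-0.7],[0,0,0],-1],[[0,0,-0.7],[0,0,0],-1]]'
python3 - <<'E'
from h import *
from scipy.spatial.transform import Rotation as R
a=bot.capture("top"); b=bot.capture("scene"); o=bot.get_obs(); print(o['joint_positions'],o['tool_pos'],o['tcp_rot'],o['contact_force'])
cv2.imwrite("pics/t8.png",a); cv2.imwrite("pics/s8.png",b)
M=R.from_euler('xyz',o['tcp_rot']).as_matrix(); G=o['tool_pos']-2*M[:,2]
c0,s0=np.cos(1.796),np.sin(1.796); C=np.array([532,213,0])
L=lambda x,y,z:C+[x*c0-y*s0,x*s0+y*c0,z]
def c(n,i,u,v,w_,h):
    r=cv2.resize(i[v:v+h,u:u+w_],(400,400),interpolation=cv2.INTER_CUBIC)
    def d(P,col): cv2.circle(r,tuple(int(k) for k in (proj(n,P)+.5-[u,v])*400/w_),3,col,1)
    for k in(-60,60,126): d(G+M[:,0]*k,(0,0,255))
    for x in(-42,42): d(L(x,0,34),(0,255,0))
    for y in(-32,32): d(L(42,y,56),(255,0,0))
    return r
cv2.imwrite("pics/m8.png",np.hstack([c("top",a,145,165,110,110),c("scene",b,280,120,120,120)]))
E
```

```text
time: 21.63
tool_pos: [555.1, -30.2, 348.0]
tcp_rot: [3.141, 0.001, 2.42]
contact_force: [0.1, -0.1, -0.4]
grip_width: 24.9
finger_force: 30.0
time: 22.47
tool_pos: [531.7, 213.6, 348.0]
tcp_rot: [3.14, 0.0, 1.792]
contact_force: [0.4, -0.4, -1.1]
grip_width: 25.4
finger_force: 30.0
time: 23.3
tool_pos: [532.5, 212.5, 137.0]
tcp_rot: [3.14, 0.0, 1.795]
contact_force: [0.8, 0.3, -1.4]
grip_width: 25.3
finger_force: 30.0
[ 2.46043182e-01  5.33342385e-01  1.53890169e+00 -7.04670919e-05
  1.07515963e+00  2.14999590e-02] [530.47033998 211.97081686 134.47196117] [-3.13578427e+00  1.86704536e-04  1.79537379e+00] [-0.84871794  0.7816306  -1.38407453]
```

View pics/m8.png

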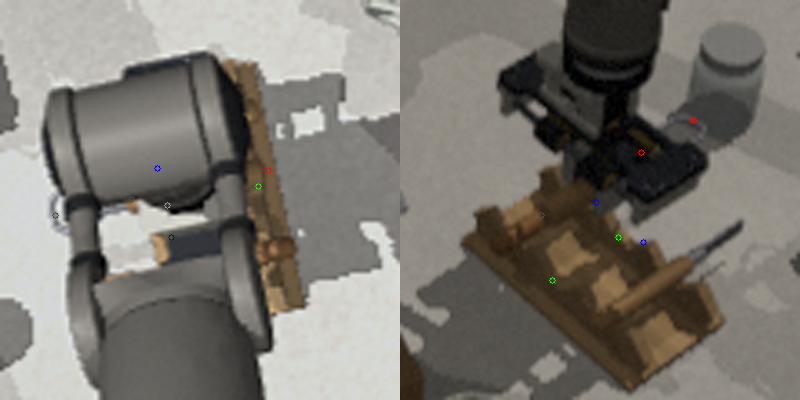

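The top view shows the loop at (57,215), slightly beyond the predicted tip marker. The scene view agrees, with the ring end about (703,122) against a marker at (693,120). So the tool's middle lies a few mm ahead of the grasp. I check numerically with profiles along the axis.

```bash
python3 - <<'E'
from h import *
from scipy.spatial.transform import Rotation as R
M=R.from_euler('xyz',[-3.1358,0,1.7954]).as_matrix(); G=np.array([531.0,212.2,137.5])
for n,f in(("top","t8"),("scene","s8")):
    g=cv2.cvtColor(cv2.imread(f"pics/{f}.png"),cv2.COLOR_BGR2GRAY).astype(np.float32)
    print(n)
    for q in(-6,0,6):
        k=np.arange(84,146,3); pts=np.array([proj(n,G+M[:,0]*x+[0,0,0]+M[:,1]*q) for x in k],np.float32)
        v=cv2.remap(g,pts[:,0].copy(),pts[:,1].copy(),cv2.INTER_LINEAR).ravel().astype(int); print(q,list(zip(k.tolist(),v.tolist())))
E
```

```text
top
-6 [(84, 122), (87, 73), (90, 43), (93, 53), (96, 78), (99, 95), (102, 104), (105, 111), (108, 115), (111, 106), (114, 83), (117, 82), (120, 162), (123, 196), (126, 130), (129, 176), (132, 215), (135, 214), (138, 212), (141, 214), (144, 214)]
0 [(84, 52), (87, 21), (90, 19), (93, 33), (96, 49), (99, 63), (102, 72), (105, 69), (108, 61), (111, 53), (114, 44), (117, 92), (120, 175), (123, 184), (126, 146), (129, 159), (132, 192), (135, 215), (138, 214), (141, 213), (144, 214)]
6 [(84, 77), (87, 54), (90, 27), (93, 25), (96, 28), (99, 33), (102, 37), (105, 39), (108, 41), (111, 37), (114, 35), (117, 113), (120, 210), (123, 200), (126, 135), (129, 164), (132, 206), (135, 216), (138, 214), (141, 214), (144, 214)]
scene
-6 [(84, 16), (87, 25), (90, 42), (93, 61), (96, 72), (99, 76), (102, 79), (105, 77), (108, 77), (111, 72), (114, 63), (117, 67), (120, 76), (123, 78), (126, 73), (129, 62), (132, 61), (135, 60), (138, 59), (141, 60), (144, 60)]
0 [(84, 12), (87, 20), (90, 38), (93, 64), (96, 79), (99, 82), (102, 82), (105, 82), (108, 82), (111, 78), (114, 73), (117, 63), (120, 61), (123, 70), (126, 71), (129, 66), (132, 59), (135, 59), (138, 59), (141, 58), (144, 58)]
6 [(84, 16), (87, 23), (90, 43), (93, 66), (96, 81), (99, 81), (102, 80), (105, 80), (108, 82), (111, 80), (114, 73), (117, 65), (120, 56), (123, 60), (126, 70), (129, 69), (132, 61), (135, 58), (138, 59), (141, 60), (144, 60)]
```

The wire's end is about 3 mm ahead of nominal, so I shift back 3 mm along the rest's x and lower.

```bash
python3 -m pendant '[[[0.02,-0.04,-0.2],[0,0,0],-1],[[0.02,-0.04,-0.3],[0,0,0],-1],[[0,0,-0.35],[0,0,0],-1],[[0,0,-0.35],[0,0,0],-1],[[0,0,-0.35],[0,0,0],-1],[[0,0,-0.35],[0,0,0],-1],[[0,0,-0.3],[0,0,0],-1],[[0,0,-0.2],[0,0,0],-1],[[0,0,0],[0,0,0],-1],[[0,0,0],[0,0,0],-1]]'
python3 -m pendant '[[[0,0,-0.1],[0,0,0],-1],[[0,0,-0.1],[0,0,0],-1],[[0,0,-0.1],[0,0,0],-1],[[0,0,-0.08],[0,0,0],-1],[[0,0,0],[0,0,0],-1],[[0,0,0],[0,0,0],-1],[[0,0,0],[0,0,0],-1],[[0,0,0],[0,0,0],-1],[[0,0,0],[0,0,0],-1],[[0,0,0],[0,0,0],-1]]'
```

```text
time: 24.23
tool_pos: [533.5, 210.1, 64.3]
tcp_rot: [-3.141, 0.0, 1.795]
contact_force: [1.2, -0.0, -0.3]
grip_width: 25.4
finger_force: 30.0
time: 25.07
tool_pos: [533.6, 210.1, 53.4]
tcp_rot: [3.141, 0.0, 1.795]
contact_force: [-0.3, -0.1, -1.3]
grip_width: 25.3
finger_force: 30.0
```

```bash
python3 -m pendant '[[[0,0,-0.06],[0,0,0],-1],[[0,0,-0.05],[0,0,0],-1],[[0,0,-0.04],[0,0,0],-1],[[0,0,-0.03],[0,0,0],-1],[[0,0,0],[0,0,0],-1],[[0,0,0],[0,0,0],-1],[[0,0,0],[0,0,0],-1],[[0,0,0],[0,0,0],-1],[[0,0,0],[0,0,0],-1],[[0,0,0],[0,0,0],-1]]'
```

```text
time: 25.9
tool_pos: [533.6, 210.1, 47.9]
tcp_rot: [3.141, -0.0, 1.795]
contact_force: [-0.5, -0.1, -0.9]
grip_width: 25.4
finger_force: 30.0
```

```bash
python3 -m pendant '[[[0,0,-0.03],[0,0,0],-1],[[0,0,0],[0,0,0],-1],[[0,0,-0.03],[0,0,0],-1],[[0,0,0],[0,0,0],-1],[[0,0,0],[0,0,0],-1],[[0,0,0],[0,0,0],-1],[[0,0,0],[0,0,0],-1],[[0,0,0],[0,0,0],-1],[[0,0,0],[0,0,0],-1],[[0,0,0],[0,0,0],-1]]'
```

```text
time: 26.73
tool_pos: [533.9, 210.1, 46.3]
tcp_rot: [3.141, 0.0, 1.795]
contact_force: [2.2, 0.3, 3.5]
grip_width: 24.9
finger_force: 30.0
```

Touching with 3.5 N at the expected height, and almost no side force. I release and rise.

```bash
python3 -m pendant '[[[0,0,0],[0,0,0],-0.7],[[0,0,0],[0,0,0],-0.4],[[0,0,0],[0,0,0],-0.2],[[0,0,0],[0,0,0],-0.2],[[0,0,0],[0,0,0],-0.2],[[0,0,0],[0,0,0],-0.2],[[0,0,0.05],[0,0,0],-0.2],[[0,0,0.2],[0,0,0],-0.2],[[0,0,0.3],[0,0,0],-0.2],[[0,0,0.4],[0,0,0],-0.2]]'
python3 -m pendant '[[[0,0,0.7],[0,0,0],-0.2],[[0,0,0.9],[0,0,0],-0.2],[[0,0,0.9],[0,0,0],-0.2],[[0,0,0.9],[0,0,0],-0.2],[[0,0,0.9],[0,0,0],-0.2],[[-0.5,0,0.9],[0,0,0],-0.2],[[-0.5,-0.9,0.9],[0,0,0],-0.2],[[-0.5,-0.9,0.9],[0,0,0],-0.2],[[-0.5,-0.9,0.9],[0,0,0],-0.2],[[0,-0.9,0],[0,0,0],-0.2]]'
python3 -m pendant '[[[0,-0.9,0],[0,0,0],-0.2],[[0,-0.9,0],[0,0,0],-0.2],[[0,-0.9,0],[0,0,0],-0.2],[[0,-0.9,0],[0,0,0],-0.2],[[0,0,0],[0,0,0],-0.2],[[0,0,0],[0,0,0],-0.2],[[0,0,0],[0,0,0],-0.2],[[0,0,0],[0,0,0],-0.2],[[0,0,0],[0,0,0],-0.2],[[0,0,0],[0,0,0],-0.2]]'
python3 - <<'E'
from h import *
np.set_printoptions(precision=1,suppress=True)
a=bot.capture("top"); b=cv2.imread("pics/top0.png"); cv2.imwrite("pics/t9.png",a)
d=cv2.absdiff(a,b).max(2); r=np.zeros_like(d); r[175:262,145:245]=1
hsv=cv2.cvtColor(a,cv2.COLOR_BGR2HSV)
c0,s0=np.cos(1.796),np.sin(1.796); C=np.array([532,213,0])
L=lambda x,y,z:C+[x*c0-y*s0,x*s0+y*c0,z]
g=cv2.cvtColor(a,cv2.COLOR_BGR2GRAY).astype(np.float32); g0=cv2.cvtColor(b,cv2.COLOR_BGR2GRAY).astype(np.float32)
def prof(im,P): 
    q=np.array([proj("top",p) for p in P],np.float32); return cv2.remap(im,q[:,0].copy(),q[:,1].copy(),1).ravel().astype(int).tolist()
y=np.arange(-24,26,3)
for x in(-70,-54,-30,-15,0,15,30,55,65,90,110,122):
    z=47
    print(x,"now",prof(g,[L(x,k,z) for k in y]),"old",prof(g0,[L(x,k,z) for k in y]))
x=np.arange(-90,150,5); print("axis",list(zip(x.tolist(),prof(g,[L(k,0,50) for k in x]))))
# diff outside the rest/case/arm: unchanged things
for nm,P,s in(("knife",L(0,-64,44),12),("spatula",L(0,64,44),12)):
    u,v=proj("top",P).astype(int); print(nm,d[v-s:v+s,u-s:u+s].mean())
o=bot.get_obs(); print(o['tool_pos'],o['contact_force'],o['time'])
E
```

```text
time: 27.57
tool_pos: [533.3, 210.0, 75.0]
tcp_rot: [-3.141, 0.0, 1.795]
contact_force: [0.1, -0.1, 0.5]
grip_width: 36.7
finger_force: 0.0
time: 28.4
tool_pos: [472.9, 101.6, 318.2]
tcp_rot: [3.132, 0.002, 1.797]
contact_force: [1.4, -0.1, -0.3]
grip_width: 36.6
finger_force: 0.0
time: 29.23
tool_pos: [473.5, -5.0, 311.6]
tcp_rot: [3.141, -0.0, 1.797]
contact_force: [0.5, -0.4, -0.1]
grip_width: 36.9
finger_force: 0.0
-70 now [197, 199, 203, 207, 212, 217, 154, 123, 119, 121, 122, 123, 122, 122, 116, 181, 209] old [169, 170, 174, 178, 182, 183, 183, 181, 178, 179, 183, 184, 183, 185, 179, 178, 181]
-54 now [91, 88, 86, 85, 68, 84, 108, 129, 140, 147, 140, 126, 106, 76, 86, 92, 91] old [72, 71, 70, 71, 73, 70, 68, 68, 68, 69, 71, 85, 73, 68, 68, 69, 69]
-30 now [138, 137, 139, 143, 120, 102, 115, 131, 146, 151, 142, 129, 105, 80, 97, 141, 142] old [132, 130, 134, 136, 135, 134, 134, 135, 135, 136, 135, 135, 135, 135, 138, 138, 137]
-15 now [147, 147, 148, 147, 121, 101, 116, 134, 149, 152, 140, 126, 105, 91, 116, 165, 170] old [141, 141, 142, 143, 143, 142, 141, 142, 144, 144, 142, 1
[... 1404 characters left out ...]
01, 201, 201, 201, 201, 201, 201, 201, 201, 201, 201, 202]
axis [(-90, 209), (-85, 164), (-80, 118), (-75, 116), (-70, 119), (-65, 115), (-60, 84), (-55, 136), (-50, 138), (-45, 143), (-40, 142), (-35, 140), (-30, 145), (-25, 147), (-20, 146), (-15, 147), (-10, 150), (-5, 150), (0, 150), (5, 153), (10, 153), (15, 154), (20, 157), (25, 155), (30, 156), (35, 160), (40, 157), (45, 155), (50, 159), (55, 159), (60, 154), (65, 168), (70, 157), (75, 159), (80, 173), (85, 205), (90, 203), (95, 113), (100, 160), (105, 190), (110, 187), (115, 194), (120, 153), (125, 174), (130, 191), (135, 189), (140, 189), (145, 193)]
knife 14.09375
spatula 14.612847222222221
[473.5  -5.2 311.6] [0.4 0.7 0.8] 29.2833
```

The handle lies from rest x -58 to +60 mm, centred within about 1 mm across both bars, and the loop points to +x. The neighbouring tools are unmoved and the arm is clear. I hand in.

```bash
python3 -c "
from h import *
print(cv2.absdiff(bot.capture('scene'),cv2.imread('pics/s8.png'))[170:270,215:270].mean())
print(bot.close_job())"
```

```text
12.31490909090909
the job is handed in; nothing more can be done
None
```

The lid is open past its balance point, and the loop tool lies in the rest's middle notch, measured centred to about 1 mm with its loop pointing like its neighbours; I handed the job in at about 29 s, after one put-back and regrasp in the case because of the wrist's turning limit.

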